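# Plug a test cassette into its dock and draw it up with the cam lock

### The job

Set the board cassette on the bed of the test dock and slide it gently into the guides until its T-bolt stands inside the open cam lock. Then turn the lock clockwise by its crank's red grip, about half a turn, until the hook has drawn the bolt in properly tight and the cassette is squeezed against the rubber pads; stop when it feels tight and do not over-tighten it. Let go and leave the other things on the cupboard where they are.

Things in the scene. Friction and masses are not known exactly. Their poses are not given: they have to be found in the camera images.
- dock: Test dock fixed on the cupboard: grey bed plate 300 x 154 mm, its surface 8 mm above the table, two blue guides, and at one end rubber stop pads, sprung contact heads and the cam lock. Origin on the table, on the centre line, in the plane of the pads' faces; x points level along the guides, the way the cassette slides in; z up. The bed reaches from x = -215 to +85 mm.
- entry (a point): Point on the dock's centre line on the bed surface at the wide mouth of the guides (dock x = -135 mm). Guides: 18 mm high above the bed, inner faces 110 mm apart (about 1.2 mm play each side of the cassette) from x = -94 to 0, flaring to about 134 mm apart at the entry. Bed and guides are slick.
- seat (a point): Point on the bed, centre line, in the plane of the rubber pads' faces: the cassette's point front comes here, or up to 2 mm beyond, when home. Sprung contact heads (y = +-32 mm) stand 6 mm proud of the pads and push back with 3 N together at first touch, 13 N when the pads are reached. The pads (y = +-49 mm) then give about 120 N per mm.
- lock_axis (a point): Nominal lock axis, top of its steel disc (72 mm across), 42 mm above the table, 40 mm beyond the pads' plane. The lock is bolted on through slots: its true axis lies up to 2.4 mm from this point along dock x, so the tight angle varies. A flat crank bar on the disc (top 48 mm above the table) carries an upright red grip, 14 mm thick, 48 to 82 mm above the table, 55 mm from the axis.
- cam (a joint): Turn of disc, hook and crank, rad, clockwise from above, 0 to 4.2; stays where left. At 0 the crank points along dock +y and the hook's mouth (yellow mark) to the cassette; open to 0.6. Tight somewhere in 2.1 to 3.9. Push needed at the red grip while turning: 3 N free, 4 to 8 N while the contact heads give, then 15 N more per rad on the pads. Tight: 11 to 13 N; over 15 N overtightened.
- cassette: Loose plug-in test cassette, about 0.45 kg: shallow aluminium tray 120 (x) x 108 (y) x 22 mm with a green circuit board in it, a T-headed bolt on the middle of its front (+x) face and a black carrying bar over the middle. Origin at the centre of its underside, x towards the bolt, z up.
- handle (a point): Centre of the cassette's carrying bar, 57 mm above the cassette's underside: bar 104 mm long along cassette y, 12 mm thick (x), 14 mm high (50 to 64 mm above the underside); 20 mm free above the board.
- front (a point): Point on the cassette's underside edge, middle of the front face (60 mm ahead of the cassette's origin).
- bolt: The steel T-bolt fixed to the cassette: origin where it leaves the front face, 15 mm above the cassette's underside; 8 mm thick shank, upright T-head 8 mm thick and 22 mm tall centred 26 mm ahead of the face. The hook pulls on the back of the T-head.
- multimeter: Grey-blue multimeter, 132 x 68 x 38 mm, at the back. Leave alone. Origin under its centre.
- solder_reel: Black reel of solder, 56 mm diameter, 44 mm high, at the back. Leave alone. Origin under its centre.
- red_vial: White vial with red cap, 38 mm diameter, 65 mm high, at the back. Leave alone. Origin under its centre.
- amber_vial: Amber vial with black cap, 34 mm diameter, 56 mm high, at the back. Leave alone. Origin under its centre.
- nippers: Blue-handled nippers lying flat, 94 x 142 x 13 mm, at the right edge. Leave alone. Origin under the middle.
- screwdriver: Red-handled screwdriver, 161 mm long, lying at the left front. Leave alone. Origin under the middle.

How it is judged:
On the way, in this order (a step that is already met when the one before it is completed fails the run):
1. the cassette lies on the bed between the guides, its T-bolt inside the open mouth of the cam lock (front face within 8 mm of the pads, lock turned less than 0.6 rad) (x of front in the frame of dock above -0.008 m and y of front in the frame of dock between -0.0025 and 0.0025 m and z of front in the frame of dock below 0.011 m and value of joint cam below 0.6 rad), for 0.2 s.
2. the hook has caught the bolt and drawn the cassette up to the rubber pads (value of joint cam above 1.5 rad and x of front in the frame of dock above -0.001 m and contact force between bolt and anything else above 8 N), for 0.2 s.
At the end, for the whole second after the job is handed in: The cassette lies level between the guides, its front face against the rubber pads (from 1 mm short of touching to 4 mm of squeeze, within 2.5 mm of the centre line), the cam lock is turned past 1.8 rad and its hook pulls the bolt with more than 38 N; all at rest (value of joint cam above 1.8 rad and contact force between bolt and anything else above 38 N and x of front in the frame of dock between -0.001 and 0.004 m and y of front in the frame of dock between -0.0025 and 0.0025 m and z of front in the frame of dock below 0.011 m and angle between cassette's own z axis and vertical below 0.06 rad and linear speed of cassette below 0.01 m/s and velocity of joint cam between -0.05 and 0.05 rad/s).
It fails at once if the bolt loaded with more than 90 N (lock over-tightened, or the bolt rammed) (contact force between bolt and anything else above 90 N).
It fails at once if the cassette slammed or forced onto the dock with more than 60 N before the lock is turned (contact force between cassette and dock above 60 N and value of joint cam below 0.6 rad).
It fails at once if the cassette tipped by more than 0.5 rad (angle between cassette's own z axis and vertical above 0.5 rad).
It fails at once if another thing on the cupboard shifted by more than 30 mm (distance of any of multimeter, solder_reel, red_vial, amber_vial, nippers, screwdriver from where it was at the start of the episode above 0.03 m).
It also fails if it takes over 72 s, if anything falls off the work surface, if the arm or the gripper's body presses on something with over 40 N, if the wrist force passes 120 N, or if a joint passes its speed limit or range.

### The arm

A 6-joint arm with a two-finger parallel gripper is mounted at the origin on a cart in front of the work surface, level with it; the furniture and walls round the work are solid. World frame = base frame: x ahead of the robot, y to its left, z up, the work surface at z = 0. Lengths are in m, angles in rad, forces in N, time in s.
With the tool pointing down it reaches from about 0.35 to 0.85 m from the base axis. Payload 8.1 kg.
Tool frame: the origin (TCP) lies on the mounting face of the last link; the fingertips stand 186 mm ahead of it and the grasp point (between the pads) lies 167 mm ahead of it; z points along the fingers, y is the line along which they close (so a half turn about z gives the same grasp; the last joint's range is limited). The gripper opens to 93 mm and grips with 3 to 60 N. Pads are 15 mm wide; open, the fingers measure 128 mm over their backs; the gripper's body (75 mm by 188 mm) begins 65 mm behind the grasp point.
Start: joints at [1.018, 0.13, 1.488, -0, 1.523, -0.085], TCP at [0.271, 0.536, 0.405] pointing down, gripper open.
Joint ranges: [-2.96, 2.96], [-0.89, 2.26], [0.02, 2.5], [-1.34, 4.48], [0, 2.73], [-2.66, 2.66]. Speed limits (rad/s): [2.39, 2.39, 2.79, 3.14, 3.14, 3.14].

### API

Orientations are given as a rotation vector (axis times angle).
In Python, from plant import * gives the robot as it stands. The module is installed in compiled form; this text tells all that it offers.
- The arm moves only by the tool arm_command, never from a script. Its argument "increments" is a list of rows, each a list of 6 numbers: the shift along the tool's x, y, z in units of 0.2 m (1.0 is 0.2 m), then the turn, a rotation vector about the tool's x, y, z in units of pi rad (1.0 is pi rad). A call has exactly 5 rows; each row is the pose to reach, as a shift and turn from the pose commanded when the call began, along the tool's axes at that moment, turning the shorter way round; what a row does not reach only later rows make up. A row lasts 1/8 s, in which the tool goes at most 62.5 mm and 10.7 degrees, less where a joint would pass 70% of its speed; a pose out of reach is approached as far as the arm can. A call with a number of a shift or a turn outside -1 to 1 is refused whole. A call with a gripper value outside its range is refused whole. "fingers" is the closure, from -1 (fully open) to 1 (shut), set as the call begins (left out, the last holds). The fingers move at their own pace and stop on an object; "force" is the grip in N (left out, the last holds). Time passes only in rows, so rows that repeat a pose let the fingers close, or fill a call up. It gives the time, the measured TCP pose, the force, the opening and the grip force at its end, in the units of the state.
- read_state(): the state, without advancing time (a new reading comes with each control period).
- read_camera(name): name is "scene" or "top"; returns a dict with "image" (480x640x3 uint8, red, green, blue), "fx", "fy", "cx", "cy" (pixels), "T" (4x4, takes a point from camera to world coordinates). Camera axes: x right, y down, z forward; pixel columns grow to the right and rows downward; lengths in m; the calibration is good to about 2 mm. A picture is of the moment at which its call begins. There is no depth.
- close_job(): hands the job in; it is judged then, once.
The state is a dict: "t": time; "q": joint angles; "dq": joint speeds; "joint_torque": joint torques, N m; "tool_pos": TCP position; "orientation": TCP orientation; "force": force on the tool from outside, world axes, zero at the start; "wrist_torque": the same for the moment, N m; "opening": finger opening in m; "gripper_force": force on a finger pad.
Only numpy, scipy, OpenCV 4.12 (cv2) and the standard library are available. Lean on these libraries where they do the work, as an engineer would, in place of code of your own. Each camera call takes 0.05 s, during which the arm holds its last target. There are 200 camera calls.

## Working session

There is one attempt and no reset: what is moved stays moved. The work goes in short steps, Python scripts to look and compute and a tool call to move; the robot and the scene stay as the last step left them, time stands still between calls to the robot, and variables do not carry over. Pictures are saved under pics/ and viewed, at most 12 in all, crops included, and the job is handed in when it is done.

Besides the shell and the picture viewer there is one more tool, called after ">>>" as a command line: name --pt "numbers of a row" for each row, then --argument value for the rest. arm_command: Moves the arm, as the interface text tells. Shifts and turns lie within -1 to 1; 1 stands for 0.2 m of shift or pi rad of turn. Its arguments: {"type":"object","properties":{"increments":{"type":"array","items":{"type":"array","items":{"type":"number","minimum":-1,"maximum":1}}},"fingers":{"type":"number"},"force":{"type":"number"}},"required":["increments"]}

```bash
mkdir -p pics; python3 - <<'E'
from plant import *
import cv2,numpy as np
s=read_state();print(s)
for n in("scene","top"):
    c=read_camera(n);cv2.imwrite(f"pics/{n}0.png",c["image"][:,:,::-1]);print(n,c["fx"],c["fy"],c["cx"],c["cy"],np.round(c["T"],4).tolist())
E
```

```text
{'t': 0.0, 'q': array([ 1.01760445e+00,  1.31103726e-01,  1.48924601e+00,  2.02727790e-05,
        1.52299123e+00, -8.54093449e-02]), 'dq': array([ 0.00037893,  0.00337471, -0.00021204, -0.00047916,  0.001734  ,
        0.00059058]), 'joint_torque': array([-8.91056443e-04, -5.59863424e+01, -4.91738963e+01,  7.66428094e-02,
        3.58583929e-02, -1.29055456e-04]), 'tool_pos': array([0.2704086 , 0.53536061, 0.40373973]), 'orientation': array([-7.27979514e-01, -3.05549911e+00,  2.59698681e-03]), 'force': array([-0.47345055,  0.35751713,  0.60057261]), 'wrist_torque': array([-0.03578949,  0.0410142 ,  0.01437572]), 'gripper_force': 0.0, 'opening': 0.09306688472989094}
scene 562.5034164572919 562.5034164572919 320.68957159224215 233.71550909351248 [[0.4838, -0.5701, 0.664, -0.3963], [-0.8751, -0.3072, 0.3738, -0.6262], [-0.0091, -0.7619, -0.6476, 0.97], [0.0, 0.0, 0.0, 1.0]]
top 590.0271304083577 590.0271304083577 315.41423777078614 240.3295980594048 [[-0.0181, -0.9941, 0.1072, 0.4019], [-0.9997, 0.0164, -0.0166, -0.079], [0.0147, -0.1075, -0.9941, 1.4268], [0.0, 0.0, 0.0, 1.0]]
```

View pics/scene0.png

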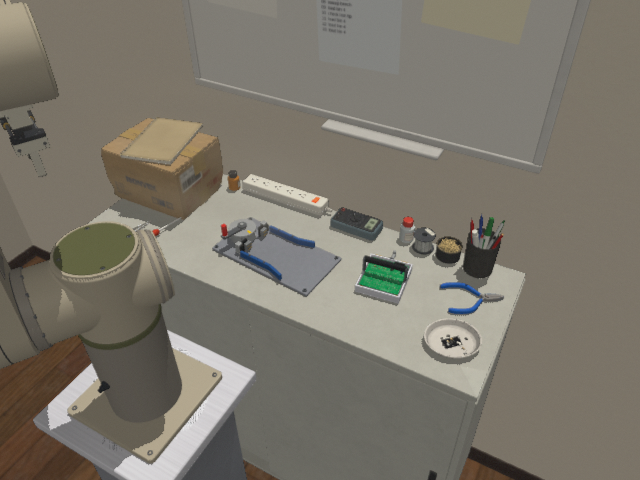

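View pics/top0.png

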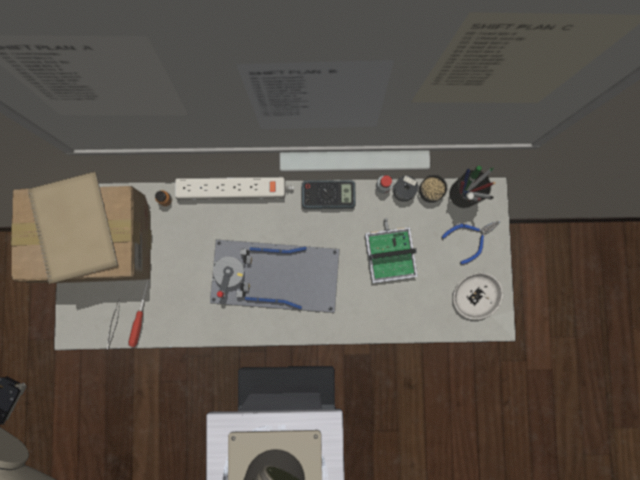

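The scene view shows the dock at about (277,253) with the red grip at (224,229), and the cassette at (384,278). In the top view the dock spans (212-340, 240-310) with its lock on the left, so dock x is roughly world +y. The cassette is at (391,255) with its bolt at (386,224), pointing to about world +x.

```bash
cat > h.py <<'E'
from plant import *
import cv2,numpy as np
from scipy.spatial.transform import Rotation as R
def ray(c,u,v,z):
    d=c["T"][:3,:3]@np.array([(u-c["cx"])/c["fx"],(v-c["cy"])/c["fy"],1]);o=c["T"][:3,3]
    return o+d*(z-o[2])/d[2]
def proj(c,p):
    q=c["T"][:3,:3].T@(np.array(p)-c["T"][:3,3]);return c["fx"]*q[0]/q[2]+c["cx"],c["fy"]*q[1]/q[2]+c["cy"]
def big(m):
    k=cv2.findContours(m.astype(np.uint8),cv2.RETR_EXTERNAL,cv2.CHAIN_APPROX_NONE)[0];return max(k,key=cv2.contourArea)
E
python3 - <<'E'
from h import *
c=read_camera("top");s=read_camera("scene")
t=c["image"];cv2.imwrite("pics/tc.png",cv2.resize(t[200:330,195:435,::-1],None,fx=3.3,fy=3.3,interpolation=cv2.INTER_CUBIC))
cv2.imwrite("pics/sc.png",cv2.resize(s["image"][205:310,205:420,::-1],None,fx=3.7,fy=3.7,interpolation=cv2.INTER_CUBIC))
h=cv2.cvtColor(t,cv2.COLOR_RGB2HSV)
for p in[(310,260),(330,290),(360,280),(300,250),(270,252),(391,255),(372,235),(230,255)]:print(p,t[p[1],p[0]],h[p[1],p[0]])
E
```

```text
(310, 260) [124 126 130] [110  12 130]
(330, 290) [126 127 132] [115  12 132]
(360, 280) [161 160 152] [ 27  14 161]
(300, 250) [ 57  72 100] [110 110 100]
(270, 252) [65 70 82] [111  53  82]
(391, 255) [49 55 48] [56 32 55]
(372, 235) [103 115 109] [ 75  27 115]
(230, 255) [125 126 129] [113   8 129]
```

View pics/tc.png

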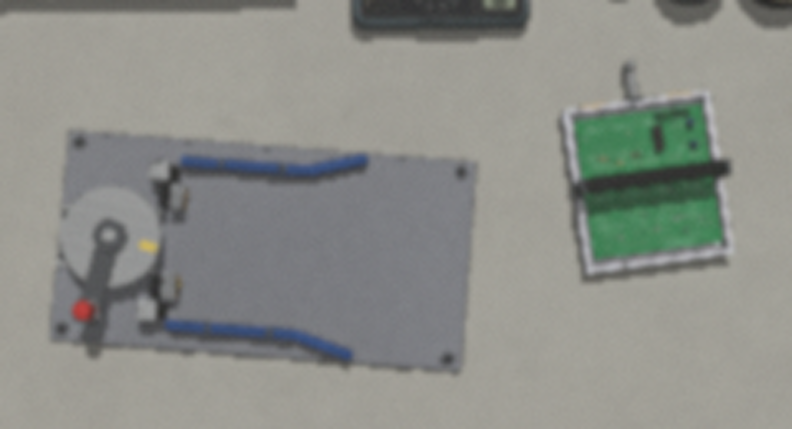

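View pics/sc.png

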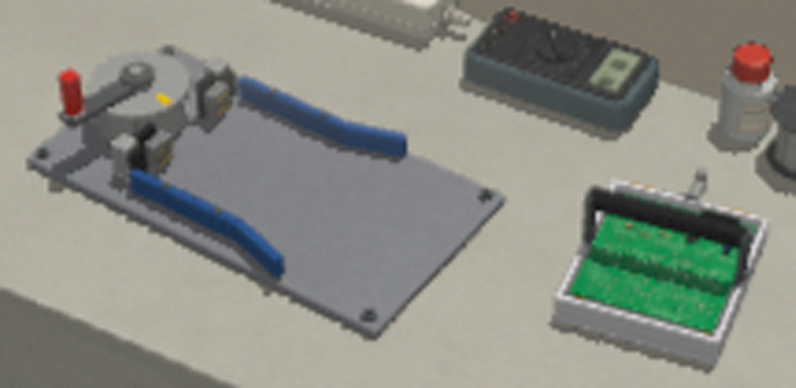

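The crops give bed corners at about (68,130), (477,162), (462,373) and (50,342) in the top crop. They also confirm the lock is at the left end, the crank points to -x world (cam≈0), and the cassette's bolt points up the image with the bar across its middle. Next I'll fit these numerically.

```bash
cat > m.py <<'E'
from h import *
def rect(c,cnt,z):
    P=np.array([ray(c,u,v,z)[:2] for u,v in cnt.reshape(-1,2)])
    (x,y),wh,a=cv2.minAreaRect((P*1000).astype(np.float32));return round(x,1),round(y,1),np.round(wh,1),round(a,2)
E
python3 - <<'E'
from m import *
for n in("top","scene"):
    c=read_camera(n);t=c["image"].astype(int);r,g,b=t[...,0],t[...,1],t[...,2]
    m=np.zeros(r.shape,bool)
    win=(slice(230,320),slice(205,345)) if n=="top" else (slice(215,295),slice(205,345))
    m[win]=((b>=r+1)&(r+g+b<450))[win]
    m=cv2.morphologyEx(m.astype(np.uint8),cv2.MORPH_OPEN,np.ones((5,5)))
    print(n,"bed",rect(c,big(m),.008))
    gr=(g>1.35*r)&(g>1.3*b);gm=np.zeros_like(gr);w=(slice(225,300),slice(350,420));gm[w]=gr[w]
    gm=cv2.morphologyEx(gm.astype(np.uint8),cv2.MORPH_CLOSE,np.ones((9,9)));print("board z.028",rect(c,big(gm),.02))
    dk=np.zeros_like(gr);dk[w]=((t.max(2)<60)&(t.max(2)-t.min(2)<25))[w]
    k=big(dk);print("bar",rect(c,k,.06),cv2.boundingRect(k))
    if n=="top":
        bl=(b>1.35*r)&(b<150)
        for w in((slice(240,262),slice(240,310)),(slice(288,315),slice(235,310))):
            x=np.zeros_like(bl);x[w]=bl[w];k=big(x);u,v,ww,hh=cv2.boundingRect(k)
            q=np.array([ray(c,uu,np.mean(np.where(x[:,uu])[0]),.026)[:2]*1000 for uu in range(u,u+ww) if x[:,uu].any()])
            print("guide",np.round(q[::4],1).tolist())
    red=(r>1.8*g)&(r>90);x=np.zeros_like(red);w=(slice(215,305),slice(205,240));x[w]=red[w];k=big(x);print("red",rect(c,k,.07),k.reshape(-1,2).mean(0))
    ye=(r>1.4*b)&(g>1.25*b)&(r>120);x=np.zeros_like(red);w=(slice(215,305),slice(205,260));x[w]=ye[w];ys,xs=np.where(x);print("yel",xs.mean(),ys.mean(),ray(c,xs.mean(),ys.mean(),.042))
E
```

```text
top bed (471.8, -3.1, array([297.4, 152.6]), 84.82)
board z.028 (516.7, -282.8, array([99.6, 93.5]), 6.86)
bar (516.4, -283.2, array([ 7.5, 96.9]), 6.88) (373, 250, 42, 8)
guide [[537.1, 53.7], [534.6, 44.2], [534.4, 34.7], [533.1, 25.2], [531.7, 15.7], [531.6, 6.2], [531.4, -3.3], [530.1, -12.8]]
guide [[418.9, 66.2], [417.5, 56.8], [416.2, 47.4], [416.0, 38.0], [415.8, 28.5], [414.5, 19.1], [413.1, 9.7], [413.0, 0.3]]
red (429.0, 119.2, array([11.4,  9.6]), 44.5) [219.69230769 293.69230769]
yel 239.57142857142858 274.14285714285717 [0.47450881 0.07694507 0.042     ]
scene bed (476.4, -7.9, array([298.9, 171.3]), 84.63)
board z.028 (508.0, -285.8, array([84.7, 94.8]), 6.71)
bar (503.4, -291.1, array([ 51. , 109.1]), 6.92) (363, 257, 44, 24)
red (426.4, 114.5, array([44.9, 11.4]), 42.5) [223.76923077 229.5       ]
yel 245.14285714285714 231.14285714285714 [0.47215931 0.0851562  0.042     ]
```

```bash
cat >> h.py <<'E'
def fr(p,yaw): # tool pointing down, fingers' y at yaw
    c,s=np.cos(yaw),np.sin(yaw);return np.array([[-s,c,0],[c,s,0],[0,0,-1]]).T,np.array(p)/1000.
def plan(wps,start=None):
    st=read_state()
    Rm,p=(R.from_rotvec(st["orientation"]).as_matrix(),st["tool_pos"]) if start is None else fr(*start)
    for w in wps:
        R2,p2=fr(w[:3],w[3]);d=Rm.T@(p2-p)/.2;r=R.from_matrix(Rm.T@R2).as_rotvec()/np.pi
        print(w,np.round(np.r_[d,r],4).tolist());Rm,p=R2,p2
D0=np.array([477.7,61.6]);DY=1.480
def dk(x,y,z): # dock mm -> world mm
    c,s=np.cos(DY),np.sin(DY);return [D0[0]+c*x-s*y,D0[1]+s*x+c*y,z]
E
python3 - <<'E'
from h import *
plan([(332,331,400,.85),(393,126,390,.60),(455,-78,380,.35),(516.5,-283,350,.12),(516.5,-283,226,.12)])
E
```

```text
(332, 331, 400, 0.85) [-0.7355, -0.7739, 0.0224, -0.0002, 0.0, 0.0805]
(393, 126, 390, 0.6) [-0.9056, -0.5688, 0.05, 0.0, 0.0, 0.0796]
(455, -78, 380, 0.35) [-1.0169, -0.3201, 0.05, 0.0, 0.0, 0.0796]
(516.5, -283, 350, 0.12) [-1.0683, -0.0626, 0.15, 0.0, 0.0, 0.0732]
(516.5, -283, 226, 0.12) [0.0, 0.0, 0.62, 0.0, 0.0, 0.0]
```

>>> arm_command --pt "-0.735 -0.774 0.022 0 0 0.08" --pt "-0.735 -0.774 0.022 0 0 0.08" --pt "-0.735 -0.774 0.022 0 0 0.08" --pt "-0.735 -0.774 0.022 0 0 0.08" --pt "-0.735 -0.774 0.022 0 0 0.08" --fingers -1

```text
t: 0.92
tool_pos: [0.3325, 0.3297, 0.4006]
orientation: [1.109, 2.939, 0.001]
force: [-0.8, -0.1, 0.6]
opening: 0.093
gripper_force: 0.0
```

>>> arm_command --pt "-0.905 -0.57 0.05 0 0 0.08" --pt "-0.905 -0.57 0.05 0 0 0.08" --pt "-0.905 -0.57 0.05 0 0 0.08" --pt "-0.905 -0.57 0.05 0 0 0.08" --pt "-0.905 -0.57 0.05 0 0 0.08"

```text
t: 1.55
tool_pos: [0.3935, 0.1255, 0.3904]
orientation: [-1.469, -2.777, -0.0]
force: [0.2, -0.2, 0.9]
opening: 0.0931
gripper_force: 0.0
```

>>> arm_command --pt "-1 -0.32 0.05 0 0 0.08" --pt "-1 -0.32 0.05 0 0 0.08" --pt "-1 -0.32 0.05 0 0 0.08" --pt "-1 -0.32 0.05 0 0 0.08" --pt "-1 -0.32 0.05 0 0 0.08"

```text
t: 2.17
tool_pos: [0.454, -0.0748, 0.3801]
orientation: [-1.803, -2.572, -0.0]
force: [0.6, 0.5, 0.2]
opening: 0.0932
gripper_force: 0.0
```

>>> arm_command --pt "-1 -0.06 0.15 0 0 0.073" --pt "-1 -0.06 0.15 0 0 0.073" --pt "-1 -0.06 0.15 0 0 0.073" --pt "-1 -0.06 0.15 0 0 0.073" --pt "-1 -0.06 0.15 0 0 0.073"

```text
t: 2.8
tool_pos: [0.5111, -0.2658, 0.3499]
orientation: [-2.083, -2.35, -0.001]
force: [-1.0, -0.0, 0.4]
opening: 0.0928
gripper_force: 0.0
```

```bash
python3 - <<'E'
from h import *
plan([(516.5,-283,300,.12),(516.5,-283,225,.12)])
E
```

```text
(516.5, -283, 300, 0.12) [-0.0891, 0.0167, 0.2494, -0.0002, -0.0005, 0.0001]
(516.5, -283, 225, 0.12) [0.0, 0.0, 0.375, 0.0, 0.0, 0.0]
```

>>> arm_command --pt "-0.089 0.017 0.2 0 0 0" --pt "-0.089 0.017 0.4 0 0 0" --pt "-0.089 0.017 0.55 0 0 0" --pt "-0.089 0.017 0.625 0 0 0" --pt "-0.089 0.017 0.625 0 0 0"

```text
t: 3.42
tool_pos: [0.5159, -0.2827, 0.2251]
orientation: [-2.082, -2.351, -0.0]
force: [0.5, -0.4, 0.0]
opening: 0.0928
gripper_force: 0.0
```

>>> arm_command --pt "0 0 0 0 0 0" --pt "0 0 0 0 0 0" --pt "0 0 0 0 0 0" --pt "0 0 0 0 0 0" --pt "0 0 0 0 0 0" --fingers 1 --force 25

```text
t: 4.05
tool_pos: [0.5158, -0.2845, 0.2254]
orientation: [-2.085, -2.35, 0.0]
force: [-0.1, 0.1, 0.0]
opening: 0.0476
gripper_force: 0.0
```

>>> arm_command --pt "0 0 0 0 0 0" --pt "0 0 0 0 0 0" --pt "0 0 -0.02 0 0 0" --pt "0 0 -0.06 0 0 0" --pt "0 0 -0.1 0 0 0"

```text
t: 4.68
tool_pos: [0.5156, -0.2842, 0.2454]
orientation: [-2.084, -2.35, 0.0]
force: [-0.3, 0.4, -4.4]
opening: 0.0118
gripper_force: 25.0
```

```bash
python3 - <<'E'
from h import *
c=read_camera("scene");cv2.imwrite("pics/g.png",cv2.resize(c["image"][150:330,260:500,::-1],None,fx=3,fy=3))
# dock frame, cassette centre x=-195, over the bed, approach high
a=dk(-205,0,300);
plan([(516.5,-283,290,.12),(505,-220,300,.6),(490,-170,300,1.05),(*a,1.48)])
print(dk(-205,0,0),dk(-175,0,0))
E
```

```text
(516.5, -283, 290, 0.12) [0.0072, 0.0034, -0.2161, 0.0002, 0.0002, -0.0001]
(505, -220, 300, 0.6) [0.3196, -0.0194, -0.05, 0.0, 0.0, -0.1528]
(490, -170, 300, 1.05) [0.2487, 0.0793, 0.0, 0.0, 0.0, -0.1432]
(np.float64(459.1123169848165), np.float64(-142.5555731302162), 300, 1.48) [0.2022, 0.0422, 0.0, 0.0, 0.0, -0.1369]
[np.float64(459.1123169848165), np.float64(-142.5555731302162), 0] [np.float64(461.83246571874577), np.float64(-112.67914779408702), 0]
```

View pics/g.png

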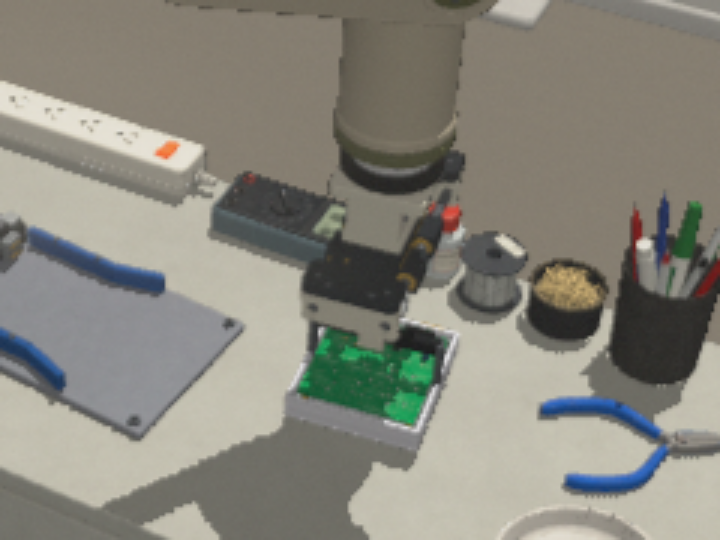

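The cassette is held: it is lifted about 20 mm, level, with the bar between the fingers and nothing else touched (gripper around (370,300)). The load is 4.4 N, which matches 0.45 kg. Next I'll carry it over and turn it.

>>> arm_command --pt "0.01 0 -0.1 0 0 0" --pt "0.01 0 -0.2 0 0 -0.02" --pt "0.08 0 -0.22 0 0 -0.05" --pt "0.16 0 -0.25 0 0 -0.1" --pt "0.3 -0.02 -0.27 0 0 -0.15"

```text
t: 5.35
tool_pos: [0.5048, -0.2252, 0.301]
orientation: [1.471, 2.774, -0.0]
force: [0.4, 1.2, -4.6]
opening: 0.0116
gripper_force: 25.0
```

>>> arm_command --pt "0.05 0.016 0 0 0 -0.03" --pt "0.1 0.03 0 0 0 -0.06" --pt "0.15 0.05 0 0 0 -0.09" --pt "0.2 0.065 0 0 0 -0.12" --pt "0.25 0.08 0 0 0 -0.143"

```text
t: 5.98
tool_pos: [0.49, -0.1744, 0.3005]
orientation: [0.819, 3.032, -0.0]
force: [0.2, -0.2, -4.3]
opening: 0.0116
gripper_force: 25.0
```

>>> arm_command --pt "0.05 0.01 0 0 0 -0.03" --pt "0.1 0.02 0 0 0 -0.06" --pt "0.15 0.03 0 0 0 -0.1" --pt "0.2 0.04 0 0 0 -0.137" --pt "0.2 0.04 0 0 0 -0.137"

```text
t: 6.6
tool_pos: [0.4595, -0.1474, 0.3003]
orientation: [0.158, 3.137, -0.0]
force: [-0.2, 0.3, -4.0]
opening: 0.0114
gripper_force: 25.0
```

```bash
python3 - <<'E'
from m import *
a=dk(-190,0,260);b=dk(-190,0,237);print(read_state()["tool_pos"],read_state()["force"])
plan([(*a,1.48),(*b,1.48)])
c=read_camera("top");t=c["image"].astype(int);cv2.imwrite("pics/h.png",cv2.resize(c["image"][190:340,200:420,::-1],None,fx=3,fy=3,interpolation=cv2.INTER_CUBIC))
E
```

```text
[ 0.45946084 -0.1473604   0.30027804] [-0.16571009  0.32880993 -4.03033173]
(np.float64(460.47239135178114), np.float64(-127.61736046215162), 260, 1.48) [0.005, 0.0988, 0.2014, -0.0001, 0.0002, -0.0031]
(np.float64(460.47239135178114), np.float64(-127.61736046215162), 237, 1.48) [0.0, 0.0, 0.115, 0.0, 0.0, 0.0]
```

View pics/h.png

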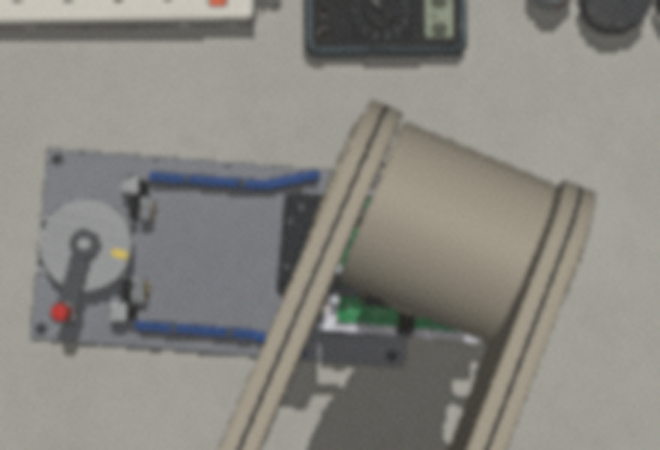

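The arm hides most of the cassette in the top view. Its near edge lies around (340-480, 330), level with the dock line, while the lock is still open. I'll lower it inside the flared mouth.

>>> arm_command --pt "0.005 0.03 0.05 0 0 -0.003" --pt "0.005 0.07 0.12 0 0 -0.003" --pt "0.005 0.1 0.2 0 0 -0.003" --pt "0.005 0.1 0.26 0 0 -0.003" --pt "0.005 0.1 0.305 0 0 -0.003"

```text
t: 7.28
tool_pos: [0.4614, -0.1275, 0.2394]
orientation: [0.142, 3.138, 0.001]
force: [-9.2, 11.1, 39.4]
opening: 0.0117
gripper_force: 25.0
```

>>> arm_command --pt "0 0 0.005 0 0 0" --pt "0 0 0.01 0 0 0" --pt "0 0 0.015 0 0 0" --pt "0 0 0.02 0 0 0" --pt "0 0 0.02 0 0 0"

```text
t: 7.9
tool_pos: [0.4626, -0.1282, 0.239]
orientation: [0.142, 3.133, -0.001]
force: [-11.9, 7.0, 33.7]
opening: 0.0122
gripper_force: 25.0
```

```bash
python3 - <<'E'
from m import *
print(read_state()["tool_pos"],read_state()["force"])
c=read_camera("scene");t=c["image"];cv2.imwrite("pics/i.png",cv2.resize(t[190:330,210:400,::-1],None,fx=4,fy=4,interpolation=cv2.INTER_CUBIC))
plan([(*dk(-190,0,234),1.48)])
E
```

```text
[ 0.46260073 -0.12815909  0.23895298] [-11.89658154   7.04455779  33.69949831]
(np.float64(460.47239135178114), np.float64(-127.61736046215162), 234, 1.48) [0.011, 0.0018, 0.0247, -0.0002, 0.0016, 0.0]
```

View pics/i.png

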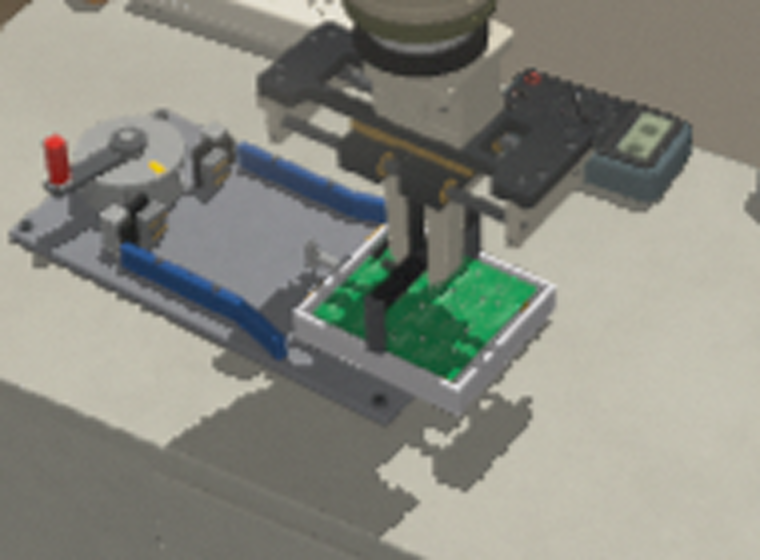

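It touched something at about 38 N: the far front corner, near (385,225), seems to sit on the far guide's end. I'll lift and measure where the cassette really is.

>>> arm_command --pt "0 0 -0.02 0 0 0" --pt "0 0 -0.06 0 0 0" --pt "0 0 -0.1 0 0 0" --pt "0 0 -0.1 0 0 0" --pt "0 0 -0.1 0 0 0"

```text
t: 8.57
tool_pos: [0.4605, -0.1277, 0.2541]
orientation: [-0.143, -3.138, -0.0]
force: [0.7, -0.0, -5.6]
opening: 0.0117
gripper_force: 25.0
```

```bash
python3 - <<'E'
from m import *
st=read_state();print(st["tool_pos"],st["force"],st["orientation"]);uz=st["tool_pos"][2]-.2254
c=read_camera("scene");t=c["image"].astype(int);r,g,b=t[...,0],t[...,1],t[...,2]
m=np.zeros(r.shape,np.uint8);w=(slice(190,330),slice(270,400));m[w]=((b>=r-2)&(r+g+b>480))[w]|((g>1.35*r)&(g>1.3*b))[w]
m=cv2.morphologyEx(m,cv2.MORPH_OPEN,np.ones((2,2)))
cv2.imwrite("pics/j.png",np.hstack([cv2.resize(c["image"][190:310,270:360,::-1],None,fx=4,fy=4,interpolation=cv2.INTER_CUBIC),cv2.resize(cv2.cvtColor(m[190:310,270:360]*255,cv2.COLOR_GRAY2BGR),None,fx=4,fy=4)]))
def todk(p):
    d=np.array(p[:2])*1000-D0;cs,s=np.cos(DY),np.sin(DY);return np.round([cs*d[0]+s*d[1],-s*d[0]+cs*d[1]],1)
print("tool in dock",todk(st["tool_pos"]),"uz",uz)
# expected pixel of tray corners if cassette were centred under the tool
for X in(-60,60):
    for Y in(-54,54):
        q=todk(st["tool_pos"])+[X,Y];print((X,Y),np.round(proj(c,np.array(dk(*q,1000*uz+22))/1000),1))
E
```

```text
[ 0.46054158 -0.12772604  0.25406066] [ 0.71571538 -0.01430161 -5.6078109 ] [-1.42726542e-01 -3.13798467e+00 -1.65040381e-04]
tool in dock [-1.901e+02 -1.000e-01] uz 0.028660658207807832
(-60, -54) [348.3 254.9]
(-60, 54) [323.3 281.4]
(60, -54) [307.7 237. ]
(60, 54) [281.6 261.6]
```

View pics/j.png

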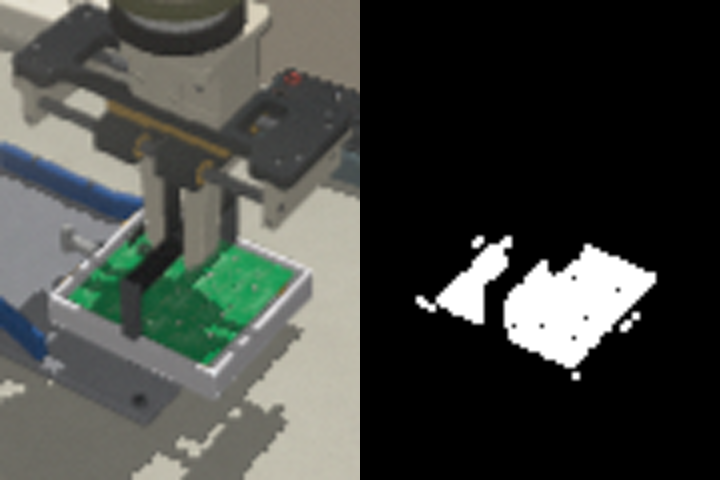

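The corners sit about 2.3 px lower than predicted with no sideways shift, so the cassette hangs about 6 mm lower in the grip than I assumed: the lift began before the fingers had closed. That means it was simply pressing flat on the bed, and its lateral position is fine. I'll set it down lightly and regrip.

>>> arm_command --pt "0 0 0.03 0 0 0" --pt "0 0 0.055 0 0 0" --pt "0 0 0.068 0 0 0" --pt "0 0 0.072 0 0 0" --pt "0 0 0.072 0 0 0"

```text
t: 9.25
tool_pos: [0.4607, -0.1277, 0.2399]
orientation: [-0.143, -3.138, 0.0]
force: [0.3, 0.7, -4.9]
opening: 0.0115
gripper_force: 25.0
```

>>> arm_command --pt "0 0 0 0 0 0" --pt "0 0 0 0 0 0" --pt "0 0 0 0 0 0" --pt "0 0 0.015 0 0 0" --pt "0 0 0.03 0 0 0" --fingers 0.4

```text
t: 9.88
tool_pos: [0.4606, -0.1277, 0.2337]
orientation: [0.143, 3.138, -0.0]
force: [0.0, 0.3, -0.8]
opening: 0.0279
gripper_force: 0.0
```

>>> arm_command --pt "0 0 0 0 0 0" --pt "0 0 0 0 0 0" --pt "0 0 0 0 0 0" --pt "0 0 0 0 0 0" --pt "0 0 0 0 0 0" --fingers 1 --force 20

```text
t: 10.5
tool_pos: [0.4606, -0.1277, 0.2339]
orientation: [-0.143, -3.138, 0.0]
force: [0.9, -0.4, -1.9]
opening: 0.0121
gripper_force: 20.0
```

```bash
python3 - <<'E'
from h import *
print(read_state()["force"],read_state()["gripper_force"])
plan([(*dk(-150,0,233.5),1.48)])
E
```

```text
[ 0.88996444 -0.37197201 -1.88187366] 19.99982178211212
(np.float64(464.0992563303535), np.float64(-87.782126680646), 233.5, 1.48) [0.0009, 0.2005, 0.0019, -0.0, -0.0, -0.0]
```

>>> arm_command --pt "0 0.03 0 0 0 0" --pt "0 0.07 0 0 0 0" --pt "0 0.12 0 0 0 0" --pt "0 0.17 0 0 0 0" --pt "0 0.2 0 0 0 0" --force 12

```text
t: 11.12
tool_pos: [0.4645, -0.087, 0.234]
orientation: [0.142, 3.138, 0.0]
force: [2.4, -2.8, -4.0]
opening: 0.0118
gripper_force: 12.0
```

```bash
python3 - <<'E'
from h import *
print(read_state()["force"],read_state()["gripper_force"])
plan([(*dk(-115,0,233.5),1.48)])
E
```

```text
[ 2.40947319 -2.78352561 -4.02868222] 12.00225055217743
(np.float64(467.2727631866044), np.float64(-52.926297121828604), 233.5, 1.48) [0.0016, 0.1711, 0.0027, 0.0, 0.0002, 0.0002]
```

>>> arm_command --pt "0 0.03 0.003 0 0 0" --pt "0 0.07 0.003 0 0 0" --pt "0 0.11 0.003 0 0 0" --pt "0 0.15 0.003 0 0 0" --pt "0 0.17 0.003 0 0 0"

```text
t: 11.75
tool_pos: [0.4677, -0.0536, 0.2338]
orientation: [0.142, 3.137, -0.001]
force: [1.4, -5.0, 4.9]
opening: 0.0119
gripper_force: 12.0
```

>>> arm_command --pt "0 0.03 0 0 0 0" --pt "0 0.06 0 0 0 0" --pt "0 0.1 0 0 0 0" --pt "0 0.14 0 0 0 0" --pt "0 0.15 0 0 0 0"

```text
t: 12.38
tool_pos: [0.4705, -0.0239, 0.2338]
orientation: [0.142, 3.137, -0.001]
force: [1.0, -4.7, 5.0]
opening: 0.0118
gripper_force: 12.0
```

```bash
python3 - <<'E'
from h import *
print(read_state()["force"],read_state()["gripper_force"])
plan([(*dk(-66,0,233.5),1.48)])
E
```

```text
[ 1.01036209 -4.66742306  4.97012988] 12.001660913228989
(np.float64(471.71567278535554), np.float64(-4.128135739484243), 233.5, 1.48) [0.0027, 0.0989, 0.0016, -0.0001, 0.0003, 0.0001]
```

>>> arm_command --pt "0 0.02 -0.002 0 0 0" --pt "0 0.04 -0.002 0 0 0" --pt "0 0.06 -0.002 0 0 0" --pt "0 0.075 -0.002 0 0 0" --pt "0 0.085 -0.002 0 0 0"

```text
t: 13.0
tool_pos: [0.472, -0.0071, 0.2338]
orientation: [0.143, 3.137, -0.0]
force: [3.3, -3.3, 1.2]
opening: 0.012
gripper_force: 12.0
```

>>> arm_command --pt "0 0.003 0 0 0 0" --pt "0 0.006 0 0 0 0" --pt "0 0.009 0 0 0 0" --pt "0 0.012 0 0 0 0" --pt "0 0.012 0 0 0 0"

```text
t: 13.62
tool_pos: [0.4722, -0.0051, 0.2339]
orientation: [0.143, 3.137, -0.002]
force: [3.3, -6.0, 1.4]
opening: 0.0116
gripper_force: 12.0
```

>>> arm_command --pt "0 0.003 0 0 0 0" --pt "0 0.006 0 0 0 0" --pt "0 0.009 0 0 0 0" --pt "0 0.012 0 0 0 0" --pt "0 0.012 0 0 0 0"

```text
t: 14.25
tool_pos: [0.4723, -0.0031, 0.2339]
orientation: [0.143, 3.137, -0.003]
force: [1.2, -9.3, 3.0]
opening: 0.0119
gripper_force: 12.0
```

The force rises by about 3.3 N per 2 mm, which matches the sprung contact heads' 1.67 N/mm, so the front is inside the -6 mm line. I'll let go, rise and check.

>>> arm_command --pt "0 0 0 0 0 0" --pt "0 0 0 0 0 0" --pt "0 0 -0.05 0 0 0" --pt "0 0 -0.2 0 0 0" --pt "0 0 -0.45 0 0 0" --fingers 0.1

```text
t: 14.88
tool_pos: [0.471, -0.0021, 0.3233]
orientation: [-0.142, -3.134, -0.001]
force: [0.1, -0.4, -0.2]
opening: 0.0419
gripper_force: 0.0
```

```bash
python3 - <<'E'
from h import *
st=read_state();print(st["tool_pos"],st["force"],st["opening"],st["q"])
plan([(428,116.5,310,1.30),(428,116.5,240,1.30)])
c=read_camera("scene");cv2.imwrite("pics/k.png",cv2.resize(c["image"][190:310,210:370,::-1],None,fx=4.5,fy=4.5,interpolation=cv2.INTER_CUBIC))
E
```

```text
[ 0.47101709 -0.00207036  0.32327493] [ 0.09627283 -0.38555284 -0.20574315] 0.04193308564328657 [-1.13469285e-01 -1.68779165e-01  1.93393970e+00  3.95421484e-04
  1.38091953e+00 -1.59379193e+00]
(428, 116.5, 310, 1.3) [0.2675, 0.5709, 0.0679, 0.0, -0.0014, 0.0574]
(428, 116.5, 240, 1.3) [0.0, 0.0, 0.35, 0.0, 0.0, 0.0]
```

View pics/k.png

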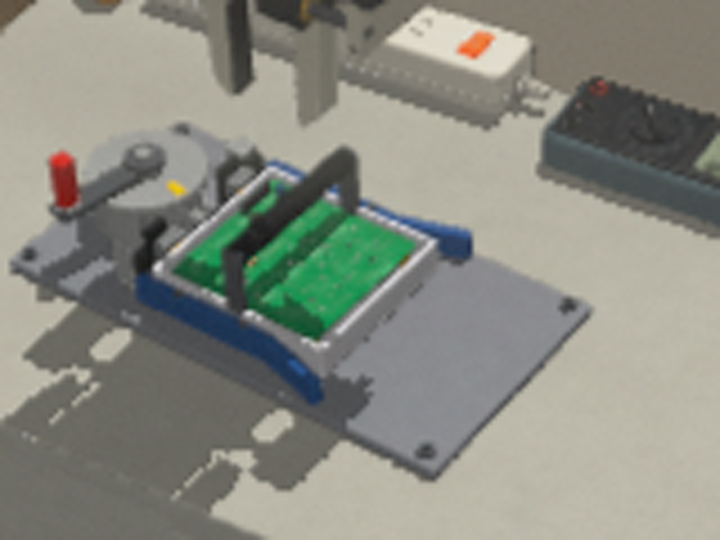

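The cassette lies flat between the guides with its front at the contact heads (around (215,215) in the crop), and the lock is still open (yellow mark at (177,187)). Now the crank grip.

>>> arm_command --pt "0.08 0.15 0.02 0 0 0.02" --pt "0.18 0.35 0.05 0 0 0.04" --pt "0.267 0.57 0.068 0 -0.001 0.057" --pt "0.267 0.57 0.068 0 -0.001 0.057" --pt "0.267 0.57 0.068 0 -0.001 0.057"

```text
t: 15.55
tool_pos: [0.4293, 0.1159, 0.3105]
orientation: [0.419, 3.11, -0.0]
force: [0.7, -0.3, 0.5]
opening: 0.0417
gripper_force: 0.0
```

```bash
python3 - <<'E'
from h import *
st=read_state();print(st["tool_pos"],st["q"][[0,5]])
plan([(428,116.5,240,1.30)])
c=read_camera("scene");cv2.imwrite("pics/l.png",cv2.resize(c["image"][170:290,190:330,::-1],None,fx=4.5,fy=4.5,interpolation=cv2.INTER_CUBIC))
for z in(.05,.08):print(proj(c,[.428,.1165,z]))
E
```

```text
[0.4293172  0.11590745 0.31052536] [ 0.14885265 -1.15351313]
(428, 116.5, 240, 1.3) [0.0084, 0.001, 0.3526, 0.0001, 0.0012, 0.0008]
(np.float64(224.58330821661636), np.float64(234.8433511462748))
(np.float64(223.1410460635328), np.float64(225.68318750833086))
```

View pics/l.png

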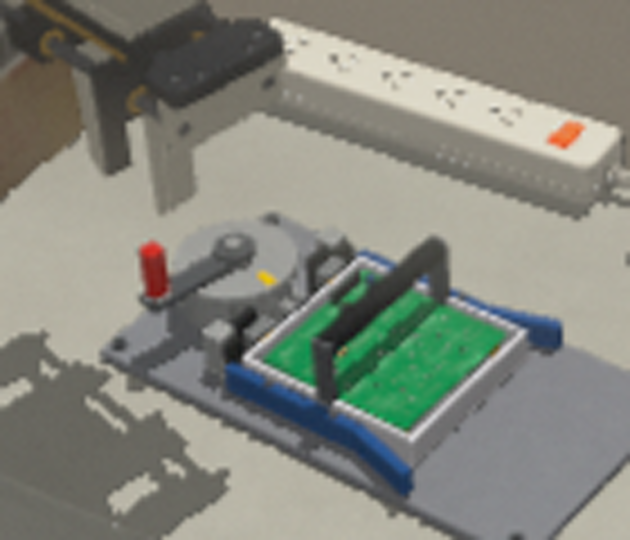

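The fingers hang just above the red grip, which shows at (153,270) in the crop. That is pixel (224,230), matching the predicted projection, so I'll descend and close.

>>> arm_command --pt "0.008 0.001 0.1 0 0.001 0" --pt "0.008 0.001 0.2 0 0.001 0" --pt "0.008 0.001 0.3 0 0.001 0" --pt "0.008 0.001 0.35 0 0.001 0" --pt "0.008 0.001 0.35 0 0.001 0"

```text
t: 16.23
tool_pos: [0.4279, 0.1158, 0.2397]
orientation: [-0.424, -3.112, 0.0]
force: [-0.4, 0.0, 0.1]
opening: 0.0422
gripper_force: 0.0
```

>>> arm_command --pt "0 0 0 0 0 0" --pt "0 0 0 0 0 0" --pt "0 0 0 0 0 0" --pt "0 0 0 0 0 0" --pt "0 0 0 0 0 0" --fingers 1 --force 20

```text
t: 16.85
tool_pos: [0.4282, 0.1167, 0.2406]
orientation: [0.422, 3.112, 0.001]
force: [0.2, 1.2, 4.0]
opening: 0.0138
gripper_force: 20.0
```

```bash
cat >> h.py <<'E'
LA=np.array([481.3,101.5]);RAD=55
def grip(a,z=240): # world grip pose for cam angle a
    x,y=RAD*np.sin(a),RAD*np.cos(a);c,s=np.cos(DY),np.sin(DY)
    return (LA[0]+c*x-s*y,LA[1]+s*x+c*y,z,DY-a)
def cam():
    st=read_state();d=st["tool_pos"][:2]*1000-LA;c,s=np.cos(DY),np.sin(DY);x,y=c*d[0]+s*d[1],-s*d[0]+c*d[1]
    a=np.arctan2(x,y);a=a+2*np.pi if a<-1.5 else a
    t=np.array([c*np.cos(a)+s*np.sin(a),s*np.cos(a)-c*np.sin(a)])
    print("cam",round(a,3),"rad",round(np.hypot(x,y),1),"push",round(-st["force"][:2]@t,2),"F",np.round(st["force"],1),"open",round(st["opening"],4),"q6",round(st["q"][5],2),"wt",np.round(st["wrist_torque"],2))
    return a
def arc(a0,a1,n=5): # rows in the tool frame at a0
    R0,p0=fr(grip(a0)[:3],grip(a0)[3])
    for a in np.linspace(a0,a1,n+1)[1:]:
        R2,p2=fr(grip(a)[:3],grip(a)[3]);print(np.round(np.r_[R0.T@(p2-p0)/.2,[0,0,(a-a0)/np.pi]],4).tolist())
E
python3 - <<'E'
from h import *
a=cam();arc(0,.3);arc(0,.5)
E
```

```text
cam 0.188 rad 55.2 push -1.19 F [0.2 1.2 4. ] open 0.0138 q6 -1.15 wt [0.25 0.06 0.04]
[-0.0005, 0.0165, 0.0, 0.0, 0.0, 0.0191]
[-0.002, 0.0329, 0.0, 0.0, 0.0, 0.0382]
[-0.0044, 0.0492, 0.0, 0.0, 0.0, 0.0573]
[-0.0079, 0.0654, 0.0, 0.0, 0.0, 0.0764]
[-0.0123, 0.0813, 0.0, 0.0, 0.0, 0.0955]
[-0.0014, 0.0275, 0.0, 0.0, 0.0, 0.0318]
[-0.0055, 0.0546, 0.0, 0.0, 0.0, 0.0637]
[-0.0123, 0.0813, 0.0, 0.0, 0.0, 0.0955]
[-0.0217, 0.1071, 0.0, 0.0, 0.0, 0.1273]
[-0.0337, 0.1318, 0.0, 0.0, 0.0, 0.1592]
```

>>> arm_command --pt "-0.0005 0.0165 -0.004 0 0 0.019" --pt "-0.002 0.033 -0.004 0 0 0.038" --pt "-0.0045 0.049 -0.004 0 0 0.057" --pt "-0.008 0.065 -0.004 0 0 0.076" --pt "-0.0125 0.081 -0.004 0 0 0.0955"

```text
t: 17.48
tool_pos: [0.4345, 0.1313, 0.2406]
orientation: [-0.886, -3.014, 0.001]
force: [-0.9, -1.6, 0.6]
opening: 0.0132
gripper_force: 20.0
```

```bash
python3 -c "
from h import *
cam()"
```

```text
cam 0.477 rad 55.5 push 1.82 F [-0.9 -1.6  0.6] open 0.0132 q6 -0.82 wt [-0.29  0.02  0.01]
```

Working well, with free turning at about 2-3 N. Larger arcs next.

>>> arm_command --pt "-0.0014 0.0275 0 0 0 0.032" --pt "-0.0055 0.0546 0 0 0 0.064" --pt "-0.0123 0.0813 0 0 0 0.0955" --pt "-0.0217 0.107 0 0 0 0.127" --pt "-0.0337 0.132 0 0 0 0.159"

```text
t: 18.1
tool_pos: [0.4543, 0.1503, 0.2407]
orientation: [-1.604, -2.699, 0.001]
force: [-2.5, 1.4, 1.2]
opening: 0.0135
gripper_force: 20.0
```

```bash
python3 -c "
from h import *
cam()"
```

```text
cam 0.974 rad 55.8 push 1.57 F [-2.5  1.4  1.2] open 0.0135 q6 -0.29 wt [ 0.18  0.44 -0.  ]
```

>>> arm_command --pt "-0.0005 0.0165 0 0 0 0.019" --pt "-0.002 0.033 0 0 0 0.038" --pt "-0.0045 0.049 0 0 0 0.057" --pt "-0.008 0.065 0 0 0 0.076" --pt "-0.0125 0.081 0 0 0 0.0955"

```text
t: 18.73
tool_pos: [0.4695, 0.1561, 0.2407]
orientation: [-1.988, -2.43, 0.001]
force: [-5.0, 3.9, 4.0]
opening: 0.0137
gripper_force: 20.0
```

```bash
python3 -c "
from h import *
a=cam();plan([grip(1.57),grip(1.3)])"
```

```text
cam 1.267 rad 55.8 push 4.02 F [-5.   3.9  4. ] open 0.0137 q6 0.02 wt [0.46 0.72 0.08]
(np.float64(486.2433202058906), np.float64(156.2774003156597), 240, -0.09000000000000008) [-0.0156, 0.0823, 0.0031, -0.0006, -0.0003, 0.0922]
(np.float64(471.4533734615797), np.float64(155.61140310334667), 240, 0.17999999999999994) [-0.01, -0.0734, 0.0, 0.0, 0.0, -0.0859]
```

>>> arm_command --pt "0.0015 0.0165 0 0 0 0.019" --pt "0.001 0.033 0 0 0 0.038" --pt "-0.0005 0.049 0 0 0 0.057" --pt "-0.004 0.065 0 0 0 0.076" --pt "-0.0085 0.081 0 0 0 0.0955"

```text
t: 19.35
tool_pos: [0.4852, 0.1575, 0.2406]
orientation: [-2.328, -2.106, 0.004]
force: [-8.2, 1.5, 8.0]
opening: 0.0133
gripper_force: 20.0
```

```bash
python3 -c "
from h import *
cam()"
```

```text
cam 1.55 rad 56.1 push 8.27 F [-8.2  1.5  8. ] open 0.0133 q6 0.31 wt [0.18 1.48 0.13]
```

>>> arm_command --pt "-0.0005 0.0165 0 0 0 0.019" --pt "-0.002 0.033 0 0 0 0.038" --pt "-0.0045 0.049 0 0 0 0.057" --pt "-0.008 0.065 0 0 0 0.076" --pt "-0.0125 0.081 0 0 0 0.0955"

```text
t: 19.98
tool_pos: [0.5012, 0.1539, 0.2406]
orientation: [-2.616, -1.734, 0.003]
force: [-6.7, 6.4, 4.7]
opening: 0.0136
gripper_force: 20.0
```

```bash
python3 -c "
from h import *
a=cam()"
```

```text
cam 1.843 rad 56.0 push 8.55 F [-6.7  6.4  4.7] open 0.0136 q6 0.6 wt [0.83 1.26 0.02]
```

>>> arm_command --pt "-0.0005 0.0165 0 0 0 0.019" --pt "-0.002 0.033 0 0 0 0.038" --pt "-0.0045 0.049 0 0 0 0.057" --pt "-0.0055 0.055 0 0 0 0.064" --pt "-0.0055 0.055 0 0 0 0.064"

```text
t: 20.6
tool_pos: [0.511, 0.1489, 0.2407]
orientation: [-2.776, -1.465, 0.002]
force: [-6.0, 6.7, 4.4]
opening: 0.0135
gripper_force: 20.0
```

```bash
python3 -c "
from h import *
cam()"
```

```text
cam 2.041 rad 55.9 push 8.61 F [-6.   6.7  4.4] open 0.0135 q6 0.78 wt [ 1.09  1.02 -0.05]
```

>>> arm_command --pt "-0.0001 0.008 0 0 0 0.0095" --pt "-0.0005 0.0165 0 0 0 0.019" --pt "-0.001 0.025 0 0 0 0.0285" --pt "-0.002 0.033 0 0 0 0.038" --pt "-0.002 0.033 0 0 0 0.038"

```text
t: 21.22
tool_pos: [0.5162, 0.1452, 0.2406]
orientation: [-2.858, -1.297, 0.002]
force: [-5.6, 9.0, 3.2]
opening: 0.0136
gripper_force: 20.0
```

```bash
python3 -c "
from h import *
a=cam()"
```

```text
cam 2.154 rad 55.9 push 10.05 F [-5.6  9.   3.2] open 0.0136 q6 0.89 wt [ 1.46  1.08 -0.  ]
```

>>> arm_command --pt "0 0.004 0 0 0 0.005" --pt "-0.0001 0.008 0 0 0 0.0095" --pt "-0.0003 0.0125 0 0 0 0.0145" --pt "-0.0005 0.0165 0 0 0 0.019" --pt "-0.0008 0.02 0 0 0 0.023"

```text
t: 21.85
tool_pos: [0.5191, 0.1426, 0.2407]
orientation: [-2.902, -1.192, 0.001]
force: [-4.6, 10.9, 3.3]
opening: 0.0137
gripper_force: 20.0
```

```bash
python3 -c "
from h import *
for i in range(3):
  cam();read_camera('top')"
```

```text
cam 2.223 rad 55.8 push 10.76 F [-4.6 10.9  3.3] open 0.0137 q6 0.96 wt [1.69 1.   0.1 ]
cam 2.225 rad 55.8 push 10.01 F [-4.6  9.7  3.8] open 0.0132 q6 0.96 wt [ 1.65  0.96 -0.01]
cam 2.225 rad 55.8 push 10.99 F [-5.4 10.4  2.8] open 0.0136 q6 0.96 wt [1.58 0.93 0.01]
```

>>> arm_command --pt "0 0.004 0 0 0 0.005" --pt "-0.0001 0.008 0 0 0 0.0095" --pt "-0.0003 0.0125 0 0 0 0.0145" --pt "-0.0005 0.0165 0 0 0 0.019" --pt "-0.001 0.025 0 0 0 0.0285"

```text
t: 22.62
tool_pos: [0.5224, 0.1392, 0.2407]
orientation: [-2.952, -1.061, 0.002]
force: [-5.7, 12.8, 3.6]
opening: 0.0132
gripper_force: 20.0
```

```bash
python3 -c "
from h import *
for i in range(4):
  cam();read_camera('top')"
```

```text
cam 2.308 rad 55.8 push 13.28 F [-5.7 12.8  3.6] open 0.0132 q6 1.04 wt [2.08 1.14 0.07]
cam 2.312 rad 55.8 push 11.26 F [-4.5 11.1  3.4] open 0.0135 q6 1.04 wt [1.9  0.96 0.  ]
cam 2.312 rad 55.8 push 10.15 F [-4.1 10.   1.8] open 0.0134 q6 1.04 wt [ 1.81  0.91 -0.04]
cam 2.313 rad 55.8 push 10.81 F [-4.2 10.8  2.6] open 0.0133 q6 1.04 wt [ 1.82  0.9  -0.04]
```

The tangential push is about 12 N while turning (11 N after settling), following the pads' 15 N/rad slope from about 2.04 rad, so it is properly tight. I'll let go and rise.

>>> arm_command --pt "0 0 0 0 0 0" --pt "0 0 0 0 0 0" --pt "0 0 0 0 0 0" --pt "0 0 -0.1 0 0 0" --pt "0 0 -0.25 0 0 0" --fingers 0.2

```text
t: 23.45
tool_pos: [0.5228, 0.137, 0.2902]
orientation: [-2.956, -1.062, 0.004]
force: [-0.1, 0.2, 1.4]
opening: 0.0372
gripper_force: 0.0
```

>>> arm_command --pt "0 0 -0.2 0 0 0" --pt "0 0 -0.4 0 0 0" --pt "0.2 0 -0.4 0 0 0" --pt "0.4 0 -0.4 0 0 0" --pt "0.4 0 -0.4 0 0 0"

```text
t: 24.08
tool_pos: [0.5861, 0.1892, 0.37]
orientation: [-2.956, -1.063, 0.001]
force: [0.1, -0.2, 0.0]
opening: 0.0369
gripper_force: 0.0
```

```bash
python3 - <<'E'
from h import *
c=read_camera("scene");cv2.imwrite("pics/n.png",cv2.resize(c["image"][170:290,190:330,::-1],None,fx=4.5,fy=4.5,interpolation=cv2.INTER_CUBIC))
t=c["image"].astype(int);r,g=t[...,0],t[...,1];x=np.zeros(r.shape,bool);w=(slice(200,260),slice(205,300));x[w]=((r>1.8*g)&(r>90))[w]
k=big(x).reshape(-1,2).mean(0);print(k,ray(c,*k,.065),grip(2.31),"cam frame red expected px",proj(c,np.array(grip(2.31,65)[:3])/1000))
E
```

```text
[237.85714286 203.71428571] [0.53493947 0.14954643 0.065     ] (np.float64(521.8862254110479), np.float64(138.61816680391968), 240, -0.8300000000000001) cam frame red expected px (np.float64(238.37748799084216), np.float64(207.55615916649975))
```

View pics/n.png

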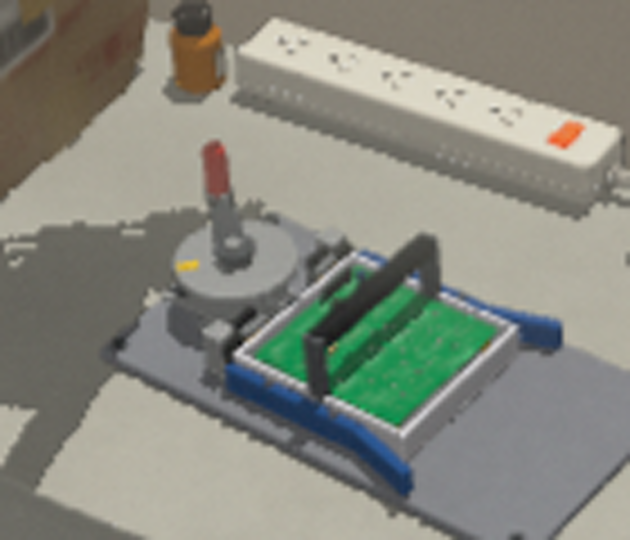

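The crank held its place at about 2.3 rad and the cassette lies flat against the pads. The settled reading was at the low end of tight, so I'll regrip and add a small measured turn.

>>> arm_command --pt "-0.2 0 0 0 0 0" --pt "-0.4 0 0.1 0 0 0" --pt "-0.4 0 0.4 0 0 0" --pt "-0.4 0 0.6 0 0 0" --pt "-0.4 0 0.65 0 0 0"

```text
t: 24.75
tool_pos: [0.5212, 0.1364, 0.2381]
orientation: [-2.956, -1.061, 0.008]
force: [-0.2, 0.1, 0.5]
opening: 0.0371
gripper_force: 0.0
```

>>> arm_command --pt "0 0 0 0 0 0" --pt "0 0 0 0 0 0" --pt "0 0 0 0 0 0" --pt "0 0 0 0 0 0" --pt "0 0 0 0 0 0" --fingers 1

```text
t: 25.38
tool_pos: [0.5238, 0.1384, 0.2431]
orientation: [-2.955, -1.062, -0.005]
force: [-3.5, 5.1, 2.6]
opening: 0.0137
gripper_force: 20.0
```

```bash
python3 -c "
from h import *
cam()"
```

```text
cam 2.336 rad 56.3 push 6.21 F [-3.5  5.1  2.6] open 0.0137 q6 1.04 wt [ 0.87  0.68 -0.16]
```

>>> arm_command --pt "0 0.001 0 0 0 0.001" --pt "0 0.002 0 0 0 0.002" --pt "0 0.003 0 0 0 0.003" --pt "0 0.004 0 0 0 0.004" --pt "0 0.005 0 0 0 0.005"

```text
t: 26.0
tool_pos: [0.5244, 0.1379, 0.2431]
orientation: [-2.963, -1.039, -0.004]
force: [-4.4, 7.0, 2.8]
opening: 0.0131
gripper_force: 20.0
```

```bash
python3 -c "
from h import *
cam()"
```

```text
cam 2.35 rad 56.4 push 8.22 F [-4.4  7.   2.8] open 0.0131 q6 1.06 wt [ 1.16  0.86 -0.13]
```

>>> arm_command --pt "0 0.002 0 0 0 0.002" --pt "0 0.004 0 0 0 0.004" --pt "0 0.005 0 0 0 0.005" --pt "0 0.006 0 0 0 0.006" --pt "0 0.007 0 0 0 0.007"

```text
t: 26.62
tool_pos: [0.5251, 0.1371, 0.2431]
orientation: [-2.973, -1.006, -0.004]
force: [-5.0, 9.2, 3.8]
opening: 0.0138
gripper_force: 20.0
```

```bash
python3 -c "
from h import *
cam()"
```

```text
cam 2.368 rad 56.4 push 10.29 F [-5.   9.2  3.8] open 0.0138 q6 1.08 wt [ 1.55  1.15 -0.07]
```

>>> arm_command --pt "0 0.002 0 0 0 0.002" --pt "0 0.004 0 0 0 0.004" --pt "0 0.005 0 0 0 0.005" --pt "0 0.006 0 0 0 0.006" --pt "0 0.007 0 0 0 0.007"

```text
t: 27.25
tool_pos: [0.5258, 0.1362, 0.2431]
orientation: [-2.983, -0.973, -0.003]
force: [-6.8, 10.3, 4.5]
opening: 0.0136
gripper_force: 20.0
```

```bash
python3 -c "
from h import *
cam()"
```

```text
cam 2.388 rad 56.4 push 12.3 F [-6.8 10.3  4.5] open 0.0136 q6 1.1 wt [ 1.68  1.22 -0.05]
```

Now 12.3 N in slow motion, the middle of the tight range. Releasing.

>>> arm_command --pt "0 0 0 0 0 0" --pt "0 0 0 0 0 0" --pt "0 0 0 0 0 0" --pt "0 0 -0.1 0 0 0" --pt "0 0 -0.25 0 0 0" --fingers 0.2

```text
t: 27.88
tool_pos: [0.5252, 0.134, 0.2905]
orientation: [-2.987, -0.973, 0.004]
force: [0.5, -0.3, 0.8]
opening: 0.0373
gripper_force: 0.0
```

>>> arm_command --pt "0 0 -0.2 0 0 0" --pt "0 0 -0.4 0 0 0" --pt "0.1 0 -0.4 0 0 0" --pt "0.1 0 -0.4 0 0 0" --pt "0.1 0 -0.4 0 0 0"

```text
t: 28.5
tool_pos: [0.5414, 0.1458, 0.37]
orientation: [-2.987, -0.974, 0.003]
force: [0.7, 0.8, 0.1]
opening: 0.0374
gripper_force: 0.0
```

```bash
python3 -c "
from h import *
print(read_state()['force'],read_state()['opening']);print(close_job())"
```

```text
[0.68390751 0.83229378 0.06488024] 0.03738936962897084
the job is handed in; nothing more can be done
None
```

The cassette is seated between the guides and the cam lock is turned to about 2.4 rad, tight at about 12 N push on the grip; I let go and handed the job in after 28.5 s, but no verdict came back and I could not measure the bolt's pull directly.

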